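Index a notched flange and lock it with the fixture's slide

TASK

The three-lobed flange sits loose on the spigot of the indexing fixture. Push it round by the ends of its lobes until the notch in its rim faces the tapered tongue of the fixture's slide, with the slide still drawn back; then push the slide in by its upright post until the tongue is fully home in the notch, and lean on it firmly, with some 15 N, so that the taper wedges tight. Feel your way: do not force the flange or ram the slide (stay below about 25 N on either), leave the flange flat on its seat and the slide home, and leave the other things on the bench where they are.

Things in the scene. Friction and masses are not known exactly. Their poses are not given: they have to be found in the camera images.
- fixture: dark steel indexing fixture, fixed; base plate 224 x 152 x 14 mm (x from -72 to 152 mm, y +-76). Origin on the table under the axis of its round upright spigot; z up, x level from the spigot's axis along the slide's line, out to the slide. The slide's guide (x 82 to 150 mm, y +-29 mm) is 51 mm high above the table; four cap screws at the plate's corners are 20 mm high.
- seat (a point): fixture: point on the spigot's axis, 28 mm above the table, where six rest buttons carry the flange's underside (14 mm of free height between plate and flange). The spigot, 28.5 mm across, stands up through the flange's bore to 50 mm above the table.
- flange: loose metal flange on the spigot, 14 mm thick, 120 mm over its lobes, 0.5 to 0.9 kg, too wide to grip. Origin on its axis at its underside (28 mm above the table, top at 42 mm); x points out through the notch. 3 lobes of 60 mm radius and 72 degrees, middles at 0 (with the notch), 120, 240 degrees from x. Bore 30 mm, 0.75 mm play; turns with dry friction (2 to 5 N at the rim), stays where left.
- gap (a point): middle of one of the flange's three gaps between lobes, 60 degrees (counter-clockwise from above) from the notch, 52 mm from the axis, half-way up; the others are at 180 and 300 degrees. There the rim is cut back to 42 mm radius over 48 degrees (some 45 mm wide), which leaves a radial face 18 mm deep and 14 mm high at each lobe's end, to push on.
- notch (a point): middle of the mouth of the only notch, at 60 mm radius on the rim, half-way up the flange. It is cut radially into the middle of one lobe, 14 mm deep, 16 mm wide at the rim, tapering to 11 mm at its floor. When it faces the tongue this point lies on the fixture's x axis (y = 0), 60 mm out.
- key: the fixture's slide: steel bar 34 mm wide, its top 46 mm above the table. Origin on the push post's axis at the bar's top; axes as the fixture's. Slides only along the fixture's x with about 2 N of friction and stays where left. Home: origin 112 mm (+-1) from the spigot's axis; at the start it is drawn back 20 to 34 mm more. Against the plain rim it stops 12 mm short of home.
- post (a point): the slide's upright round push post, half-way up: 18 mm across, standing from 46 to 86 mm above the table on the bar
- tongue (a point): tip of the slide's tapered tongue, which points to the spigot: 9 mm wide at the chamfered tip, 17 mm at its root, from 30 to 41 mm above the table. Home, its tip is 48 mm from the spigot's axis. The taper finds its way in with the notch up to about 3 mm aside. In a gap between lobes it would also go in, but locks nothing.
- pin_vise: bystander: pin vise lying beside the fixture, 105 mm long, 15 mm thick; origin under its handle
- spanner: bystander: flat spanner lying beside the fixture, 160 mm long; origin under its middle
- screw_jar: bystander: small clear screw jar standing beside the fixture, 42 mm across, 46 mm high; origin under its middle
- spare_blank: bystander: plain round blank without lobes or notch lying on the bench, 88 mm across, 12 mm thick; origin under its middle
- handpiece: bystander: rotary handpiece with a small cutting disc lying on the bench, 165 mm long, 25 mm thick; origin under its middle
- hammer: bystander: hammer lying on the bench, 240 mm long; origin under its middle
- caliper: bystander: caliper lying on the bench, 200 mm long, 12 mm thick; origin under its middle

How it is judged:
By the outcome, as a careful person would: the job done as asked, in the order asked, and still so for the second after the job is handed in, with the robot touching nothing.
It also fails if it takes over 54 s, if anything falls off the work surface, if the arm or the gripper's body presses on something with over 40 N, if the wrist force passes 120 N, or if a joint passes its speed limit or range.

ROBOT

A 6-joint arm with a two-finger parallel gripper is mounted at the origin on the work surface. World frame = base frame: x ahead of the robot, y to its left, z up, the work surface at z = 0. Lengths are in m, angles in rad, forces in N, time in s.
With the tool pointing down it reaches from about 0.25 to 0.775 m from the base axis. Payload 4 kg.
Tool frame: the origin (TCP) lies at the very end of the fingers, on their centre line; the grasp point (between the pads) lies tcp_to_grasp behind it (tcp_to_grasp is the distance from the TCP to the grasp point, in m); z points along the fingers, y is the direction in which the jaws open and shut (so a half turn about z gives the same grasp; the last joint's range is limited). The gripper opens to 94 mm and grips with 3 to 60 N. Pads are 16 mm wide; open, the fingers measure 119 mm over their backs; the gripper's body (75 mm by 177 mm) begins 78 mm behind the grasp point.
Start: joints at [-1.239, 0.087, 1.371, -0, 1.684, -0.103], TCP at [0.232, -0.499, 0.206] pointing down, gripper open.
Joint ranges: [-3.1, 3.1], [-0.76, 2.03], [0.27, 2.55], [-1.08, 4.22], [0.17, 2.65], [-2.57, 2.57]. Speed limits (rad/s): [2.79, 2.79, 3.14, 3.14, 3.14, 3.14].

INTERFACE

Orientations are given as [roll, pitch, yaw] about the fixed x, y, z axes, in that order (R = Rz(yaw) Ry(pitch) Rx(roll)).
In Python, from bench import * gives the robot as it stands.
- The arm moves only by the tool play_rows, never from a script. Its argument "rows" is a list of rows, each a list of 3 entries, a list of its own where there are three numbers: the finger opening in cm, from 0 to 9.4, then the shift along the world's x, y, z in cm, then the turn, a rotation vector about the world's x, y, z in rad. A call has 1 to 8 rows; each row is the pose to reach, as a shift and turn from the pose commanded when the call began; what a row does not reach only later rows make up. A row lasts 1/12 s, in which the tool goes at most 41.7 mm and 7.16 degrees, less where a joint would pass 70% of its speed; a pose out of reach is approached as far as the arm can. A call with a gripper value outside its range is refused whole. The fingers move at their own pace and stop on an object; the grip force is fixed at half the most. Time passes only in rows, so rows that repeat a pose let the fingers close. It gives the time, the measured TCP pose, the force and the opening at its end, in the units of the state.
- get_obs(): the state, without advancing time (a new reading comes with each control period).
- snapshot(name): name is "side" or "top" or "wrist"; returns a dict with "pixels" (384x512x3 uint8, red, green, blue), "fx", "fy", "cx", "cy" (pixels), "rvec" (rotation vector, rad) and "tvec" (3), from world to camera coordinates, as OpenCV has them. Camera axes: x right, y down, z forward; pixel columns grow to the right and rows downward; lengths in m; the calibration is good to about 2 mm. A picture is of the moment at which its call begins. There is no depth.
- close_job(): hands the job in, once; it reports no verdict.
Trained networks look in the newest picture that a camera, given by its name, has taken for a name from the list of things; names that differ only in an ending like _2 or _b are one class to them, and where a whole thing is asked for, a point or a joint stands for the part that bears it (a point fixed in the world has none). Each returns a list of dicts, best first, with "confidence" (0 to 1); they miss things now and then, are a little off and sometimes report something else, mostly with a low value. They report only what shows in the picture. A call takes as long as a camera call.
- silhouettes(camera, label): "mask" (384x512 bool, what is visible of it) and "point" ([row, column] in pixels, amid what is visible of it).
The state is a dict: "time": time; "joint_positions": joint angles; "qvel": joint speeds; "joint_torque": joint torques, N m; "tool_pos": TCP position; "ee_rot": TCP orientation; "wrist_force": force on the tool from outside, world axes, zero at the start; "wrist_torque": the same for the moment, N m; "width": finger opening in m.
Only numpy, scipy, OpenCV 4.12 (cv2) and the standard library are available. Lean on these libraries where they do the work, as an engineer would, in place of code of your own. Each camera call takes 0.05 s, during which the arm holds its last target. There are 200 camera calls.

## Working session

There is one attempt and no reset: what is moved stays moved. The work goes in short steps, Python scripts to look and compute and a tool call to move; the robot and the scene stay as the last step left them, time stands still between calls to the robot, and variables do not carry over. Pictures are saved under pics/ and viewed, about 8 in all and at most 12, crops included, and the job is handed in when it is done.

Besides the shell and the picture viewer there is one more tool, called after "Request:" as a command line: name --argument value ..., lists and objects as JSON in quotes. play_rows: Moves the arm, as the interface text tells. Its arguments: {"type":"object","properties":{"rows":{"type":"array"}},"required":["rows"]}

```bash
ls; mkdir -p pics; python3 - <<'E'
from bench import *
import cv2,numpy as np
o=get_obs();print(o)
for n in("top","side"):
    s=snapshot(n);cv2.imwrite(f"pics/{n}0.png",cv2.resize(s["pixels"][...,::-1],(800,600),interpolation=cv2.INTER_CUBIC))
    R=cv2.Rodrigues(np.array(s["rvec"]))[0];print(n,s["fx"],s["cx"],s["cy"],-R.T@np.array(s["tvec"]),R.tolist())
    for l in("fixture","flange","key","post","notch","tongue","seat"):
        try:
            for d in silhouettes(n,l)[:2]:print(l,d["confidence"],d["point"],d["mask"].sum())
        except Exception as e:print(l,e)
E
```

```text
pics
{'time': 0.0, 'joint_positions': array([-1.23910081e+00,  8.79212326e-02,  1.37224623e+00,  2.83140168e-05,
        1.68360253e+00, -1.03102521e-01]), 'qvel': array([-0.00065812,  0.00087074,  0.00185235, -0.00024708,  0.00013405,
       -0.0005844 ]), 'joint_torque': array([-2.01623494e-03, -3.40183425e+01, -3.02433980e+01,  7.16252206e-02,
        3.31354339e-02, -1.85465296e-04]), 'tool_pos': array([ 0.23149803, -0.4982996 ,  0.20432672]), 'ee_rot': array([-3.13942978e+00, -2.52082214e-04,  4.34800923e-01]), 'wrist_force': array([-0.55711525, -0.36096922,  0.60549156]), 'wrist_torque': array([-0.01222332,  0.03100017,  0.01190451]), 'width': 0.09394492103790245}
top 358.5349039073632 250.83913608368056 195.49679924681956 [ 0.518795   -0.01063408  0.98131871] [[-0.02219383029881361, -0.9997402410101551, 0.005185017032236405], [-0.997798761844031, 0.021825960367450548, -0.06261995142570205], [0.06249051735412542, -0.006563380150167691, -0.9980239763060896]]
fixture 0.69 [213.3, 230.2] 3623
flange 0.56 [201.7, 263.8] 1106
key 0.58 [219.4, 208.0] 340
post 0.91 [222.8, 209.1] 328
post 0.24 [172.3, 225.7] 91
notch 0.58 [210.8, 258.3] 1264
tongue 0.62 [224.7, 211.4] 366
seat 0.67 [216.3, 227.6] 3742
side 359.18003763733276 247.141086923138 190.0383215821092 [ 0.3597962  -0.69607186  0.60154072] [[0.9461121970514021, -0.32383803873382677, -0.0007970317408543537], [-0.19749361379842767, -0.5750353704157594, -0.7939336214568872], [0.25664758541510757, 0.7513076915883657, -0.60800392224126]]
fixture 0.59 [201.4, 215.5] 2714
flange 0.77 [204.0, 232.2] 964
flange 0.23 [183.7, 256.0] 124
key 0.7 [202.1, 211.6] 2738
key 0.51 [173.6, 203.6] 278
post 0.48 [174.6, 202.4] 260
notch 0.61 [200.5, 232.2] 1090
tongue 0.75 [173.4, 201.7] 204
seat 0.7 [205.1, 217.0] 2848
```

```bash
python3 - <<'E'
import cv2
a=cv2.imread("pics/top0.png");b=cv2.imread("pics/side0.png")
# scale 1.5625 ; crop around fixture
c=cv2.resize(a[230:450,250:510],(800,677))[:600]
cv2.imwrite("pics/topc.png",c)
E
```

```text
(no output)
```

View pics/top0.png

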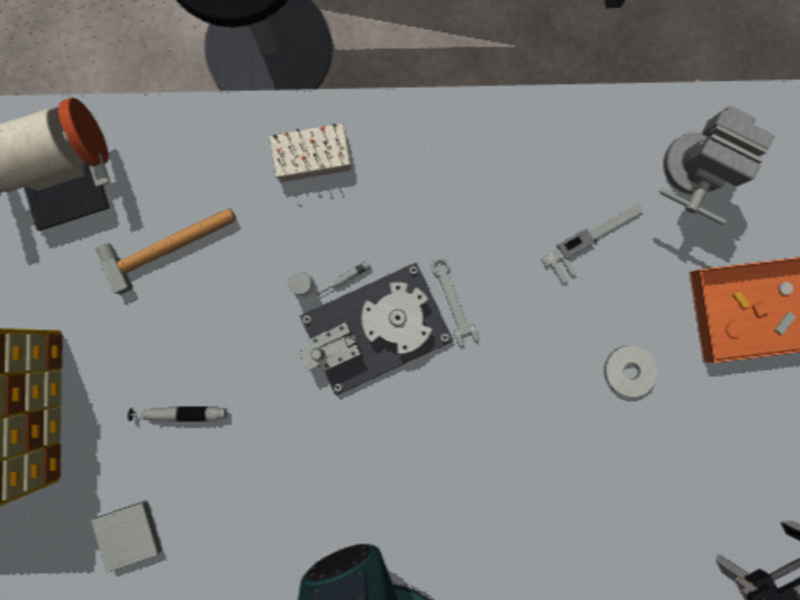

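View pics/topc.png

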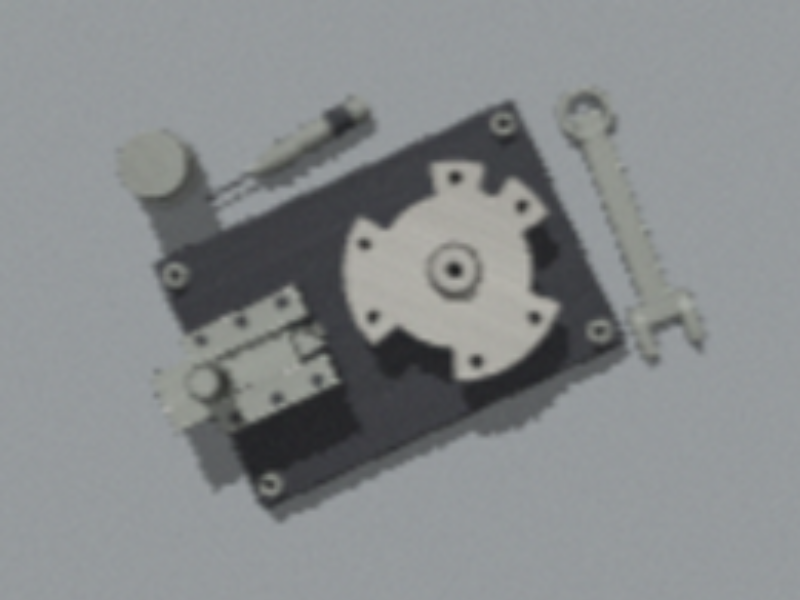

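The top view shows the spigot at crop pixel (455,268) and the notch up and to the right at (490,190). The post is at (208,382), with the slide drawn back. The corner screws are at (175,275), (503,123), (600,330) and (270,485). The notch needs to turn about 139° counter-clockwise.

```bash
cat > h.py <<'E'
from bench import *
import cv2,numpy as np
def ray(s,u,v,z):
    R=cv2.Rodrigues(np.array(s["rvec"]))[0];c=-R.T@np.array(s["tvec"])
    d=R.T@np.array([(u-s["cx"])/s["fx"],(v-s["cy"])/s["fy"],1.]);return (c+d*(z-c[2])/d[2])[:2]
E
python3 - <<'E'
from h import *
s=snapshot("top")
def P(u,v,z): return ray(s,((250+u/3.077)+.5)/1.5625-.5,((230+v/3.077)+.5)/1.5625-.5,z)
sc=[P(*p,.020) for p in[(175,275),(503,123),(600,330),(270,485)]]
sp=P(455,268,.05);po=P(208,382,.086)
print(sp,po,sc,np.mean(sc,0))
an=lambda d:np.degrees(np.arctan2(d[1],d[0]))
print(an(sc[0]-sc[1]),an(sc[3]-sc[2]),an(sc[0]-sc[3])-90,an(po-sp),np.linalg.norm(po-sp),np.linalg.norm(np.mean(sc,0)-sp))
for p in[(455,177),(521,205),(363,244),(373,317),(476,362),(535,318)]:
    q=P(*p,.042)-sp;print(an(q),np.linalg.norm(q))
print(get_obs()["time"])
E
```

```text
[ 0.55798285 -0.02574307] [0.50028225 0.10392929] [array([0.5587714 , 0.12993093]), array([ 0.64005491, -0.05501866]), array([ 0.52291511, -0.10620548]), array([0.44134794, 0.07888071])] [0.54077234 0.01189687]
113.72501272248478 113.783006516918 -66.50285183800449 113.98773644274951 0.14193054166736063 0.041388006732977864
-1.447368862132858 0.0501644883784435
-47.41300848901793 0.050243927374343154
73.7110100172626 0.051844107809310924
119.35165172889278 0.051740574007397074
-168.50745793309244 0.05207052905261696
-122.90046073515013 0.0512835438125449
0.85
```

Request:
play_rows --rows '[[0,[16.5,21,-3],[0,0,-0.34]],[0,[16.5,21,-3],[0,0,-0.34]],[0,[16.5,21,-3],[0,0,-0.34]],[0,[16.5,21,-3],[0,0,-0.34]],[0,[16.5,21,-3],[0,0,-0.34]],[0,[16.5,21,-3],[0,0,-0.34]],[0,[16.5,21,-3],[0,0,-0.34]],[0,[16.5,21,-3],[0,0,-0.34]]]'

```text
time: 1.52
tool_pos: [0.3987, -0.285, 0.175]
ee_rot: [-3.14, -0.001, 0.101]
wrist_force: [0.3, -0.4, -0.3]
width: 0.0445
```

Request:
play_rows --rows '[[0,[16.5,21,-3],[0,0,0]],[0,[16.5,21,-3],[0,0,0]],[0,[16.5,21,-3],[0,0,0]],[0,[16.5,21,-3],[0,0,0]],[0,[16.5,21,-3],[0,0,0]],[0,[16.5,21,-3],[0,0,0]],[0,[16.5,21,-3],[0,0,0]],[0,[16.5,21,-3],[0,0,0]]]'

```text
time: 2.18
tool_pos: [0.5632, -0.0764, 0.1444]
ee_rot: [-3.141, 0.001, 0.099]
wrist_force: [-0.3, -0.4, -0.3]
width: 0.0003
```

```bash
python3 - <<'E'
from h import *
s=snapshot("wrist");cv2.imwrite("pics/w1.png",cv2.resize(s["pixels"][...,::-1],(800,600)))
def pr(p): return cv2.projectPoints(np.array([p]),np.array(s["rvec"]),np.array(s["tvec"]),np.array([[s["fx"],0,s["cx"]],[0,s["fy"],s["cy"]],[0,0,1.]]),None)[0].ravel()*1.5625
print(pr([.5574,-.0252,.05]),pr([.5626,-.0789,.042]),get_obs()["tool_pos"])
E
```

```text
[315.26322697 301.21875356] [413.94083065 297.4898008 ] [ 0.56210628 -0.07836187  0.14484355]
```

View pics/w1.png

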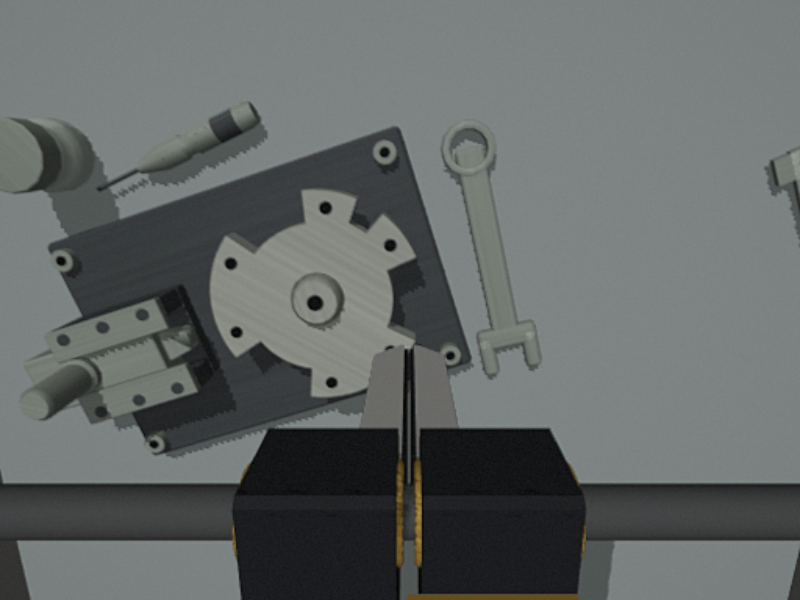

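The wrist view shows the spigot at (316,300), where I predicted it. The gap at (414,297) is clear of things, so I'm descending into it.

Request:
play_rows --rows '[[0,[0,0,-4],[0,0,0]],[0,[0,0,-7],[0,0,0]],[0,[0,0,-9],[0,0,0]],[0,[0,0,-10],[0,0,0]],[0,[0,0,-10.8],[0,0,0]],[0,[0,0,-11.4],[0,0,0]],[0,[0,0,-11.4],[0,0,0]]]'

```text
time: 2.82
tool_pos: [0.5615, -0.0797, 0.0315]
ee_rot: [3.141, 0.0, 0.094]
wrist_force: [0.2, -0.3, -0.7]
width: 0.0004
```

```bash
python3 - <<'E'
import numpy as np
C=np.array([.5574,-.0252]);a0=np.arctan2(-.079+.0252,.562-.5574);r=np.hypot(-.079+.0252,.562-.5574)
print(np.degrees(a0),r)
p=lambda a:r*np.array([np.cos(a),np.sin(a)])
for st,N in((0,24),(24,24),(48,24),(72,24),(96,24),(120,24)):
    b=a0+np.radians(st)
    print(st,[(np.round(100*(p(b+np.radians(d))-p(b)),2).tolist(),round(np.radians(d),3)) for d in range(3,25,3)])
E
```

```text
-85.11299016507843 0.05399629616927443
0 [([0.28, 0.03], np.float64(0.052)), ([0.56, 0.08], np.float64(0.105)), ([0.84, 0.14], np.float64(0.157)), ([1.11, 0.21], np.float64(0.209)), ([1.38, 0.3], np.float64(0.262)), ([1.64, 0.41], np.float64(0.314)), ([1.9, 0.52], np.float64(0.367)), ([2.15, 0.65], np.float64(0.419))]
24 [([0.24, 0.14], np.float64(0.052)), ([0.48, 0.3], np.float64(0.105)), ([0.71, 0.47], np.float64(0.157)), ([0.93, 0.65], np.float64(0.209)), ([1.13, 0.84], np.float64(0.262)), ([1.33, 1.04], np.float64(0.314)), ([1.52, 1.25], np.float64(0.367)), ([1.7, 1.47], np.float64(0.419))]
48 [([0.16, 0.23], np.float64(0.052)), ([0.32, 0.47], np.float64(0.105)), ([0.46, 0.71], np.float64(0.157)), ([0.58, 0.97], np.float64(0.209)), ([0.7, 1.23], np.float64(0.262)), ([0.8, 1.49], np.float64(0.314)), ([0.88, 1.76], np.float64(0.367)), ([0.95, 2.03], np.float64(0.419))]
72 [([0.06, 0.28], np.float64(0.052)), ([0.1, 0.56], np.float64(0.105)), ([0.13, 0.84], np.float64(0.157)), ([0.14, 1.12], np.float64(0.209)), ([0.14, 1.4], np.float64(0.262)), ([0.12, 1.69], np.float64(0.314)), ([0.09, 1.97], np.float64(0.367)), ([0.04, 2.24], np.float64(0.419))]
96 [([-0.06, 0.28], np.float64(0.052)), ([-0.14, 0.55], np.float64(0.105)), ([-0.22, 0.82], np.float64(0.157)), ([-0.33, 1.08], np.float64(0.209)), ([-0.44, 1.34], np.float64(0.262)), ([-0.57, 1.59], np.float64(0.314)), ([-0.72, 1.83], np.float64(0.367)), ([-0.87, 2.07], np.float64(0.419))]
120 [([-0.17, 0.23], np.float64(0.052)), ([-0.35, 0.45], np.float64(0.105)), ([-0.54, 0.65], np.float64(0.157)), ([-0.74, 0.85], np.float64(0.209)), ([-0.95, 1.04], np.float64(0.262)), ([-1.17, 1.22], np.float64(0.314)), ([-1.4, 1.38], np.float64(0.367)), ([-1.64, 1.53], np.float64(0.419))]
```

Request:
play_rows --rows '[[0,[0.28,0.03,0],[0,0,0.052]],[0,[0.56,0.08,0],[0,0,0.105]],[0,[0.84,0.14,0],[0,0,0.157]],[0,[1.11,0.21,0],[0,0,0.209]],[0,[1.38,0.3,0],[0,0,0.262]],[0,[1.64,0.41,0],[0,0,0.314]],[0,[1.9,0.52,0],[0,0,0.367]],[0,[2.15,0.65,0],[0,0,0.419]]]'

```text
time: 3.48
tool_pos: [0.5828, -0.0739, 0.0335]
ee_rot: [3.139, 0.002, 0.516]
wrist_force: [-3.8, -1.9, 1.6]
width: 0.0003
```

Request:
play_rows --rows '[[0,[0.24,0.14,-0.1],[0,0,0.052]],[0,[0.48,0.3,-0.2],[0,0,0.105]],[0,[0.71,0.47,-0.2],[0,0,0.157]],[0,[0.93,0.65,-0.2],[0,0,0.209]],[0,[1.13,0.84,-0.2],[0,0,0.262]],[0,[1.33,1.04,-0.2],[0,0,0.314]],[0,[1.52,1.25,-0.2],[0,0,0.367]],[0,[1.7,1.47,-0.2],[0,0,0.419]]]'

```text
time: 4.15
tool_pos: [0.6007, -0.06, 0.0322]
ee_rot: [3.138, 0.003, 0.935]
wrist_force: [-3.3, -4.0, 2.2]
width: 0.0007
```

Request:
play_rows --rows '[[0,[0.16,0.23,0],[0,0,0.052]],[0,[0.32,0.47,0],[0,0,0.105]],[0,[0.46,0.71,0],[0,0,0.157]],[0,[0.58,0.97,0],[0,0,0.209]],[0,[0.7,1.23,0],[0,0,0.262]],[0,[0.8,1.49,0],[0,0,0.314]],[0,[0.88,1.76,0],[0,0,0.367]],[0,[0.95,2.03,0],[0,0,0.419]]]'

```text
time: 4.82
tool_pos: [0.611, -0.04, 0.0323]
ee_rot: [3.137, 0.004, 1.354]
wrist_force: [-0.3, -4.8, 1.2]
width: 0.0003
```

Request:
play_rows --rows '[[0,[0.06,0.28,0],[0,0,0.052]],[0,[0.1,0.56,0],[0,0,0.105]],[0,[0.13,0.84,0],[0,0,0.157]],[0,[0.14,1.12,0],[0,0,0.209]],[0,[0.14,1.4,0],[0,0,0.262]],[0,[0.12,1.69,0],[0,0,0.314]],[0,[0.09,1.97,0],[0,0,0.367]],[0,[0.04,2.24,0],[0,0,0.419]]]'

```text
time: 5.48
tool_pos: [0.6126, -0.0173, 0.0324]
ee_rot: [3.136, 0.005, 1.773]
wrist_force: [2.4, -3.7, 0.5]
width: 0.0005
```

```bash
python3 - <<'E'
from h import *
s=snapshot("wrist");cv2.imwrite("pics/w2.png",cv2.resize(s["pixels"][...,::-1],(800,600)))
print(get_obs()["wrist_force"],get_obs()["tool_pos"])
E
```

```text
[ 2.55520594 -3.57135417  1.36099349] [ 0.61234983 -0.01649834  0.03233381]
```

View pics/w2.png

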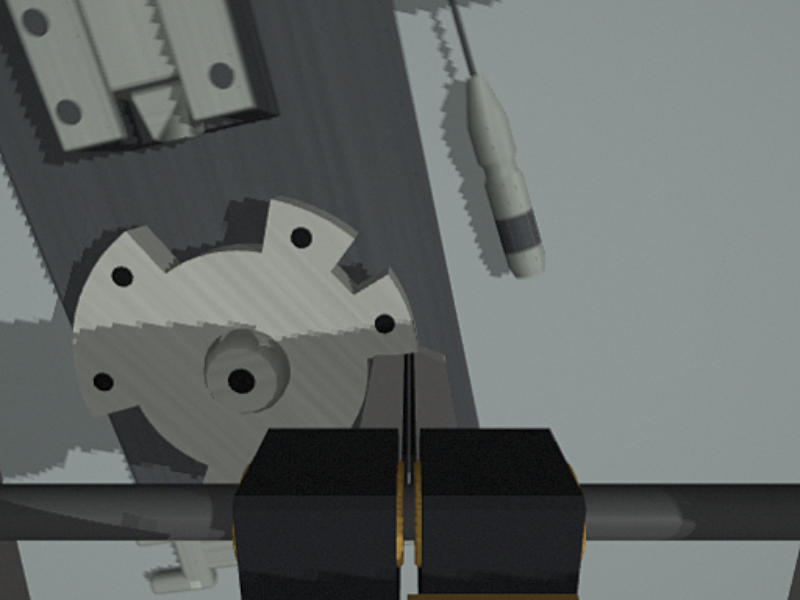

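The flange is turning well, with the notch lobe's holes at (301,237) and (384,323) and the spigot at (240,381). I'll measure what's left.

```bash
cat >> h.py <<'E'
an=lambda d:np.degrees(np.arctan2(d[1],d[0]))
E
python3 - <<'E'
from h import *
s=snapshot("wrist")
P=lambda u,v,z: ray(s,(u+.5)/1.5625-.5,(v+.5)/1.5625-.5,z)
C=P(240,381,.05);print("C",C)
for p in[(301,237),(384,323),(122,277),(103,382)]:
    q=P(*p,.042);print(an(q-C),an(q-[.5574,-.0252]),np.linalg.norm(q-C))
t=P(153,115,.041);print("tongue",t,an(t-C))
E
```

```text
C [ 0.55636347 -0.02437152]
77.17469167831595 78.47426429283138 0.052079874157273984
31.825801069556732 33.22968218997042 0.05147045558781654
150.30380557646697 150.08049006246827 0.05158606425624383
-163.96544115690193 -165.16023562337793 0.05113844180924729
tongue [0.51742931 0.05460032] 116.24390818640359
```

Request:
play_rows --rows '[[0,[-0.06,0.28,0],[0,0,0.052]],[0,[-0.14,0.55,0],[0,0,0.105]],[0,[-0.22,0.82,0],[0,0,0.157]],[0,[-0.33,1.08,0],[0,0,0.209]],[0,[-0.44,1.34,0],[0,0,0.262]],[0,[-0.57,1.59,0],[0,0,0.314]],[0,[-0.72,1.83,0],[0,0,0.367]],[0,[-0.87,2.07,0],[0,0,0.419]]]'

```text
time: 6.25
tool_pos: [0.6045, 0.0045, 0.0323]
ee_rot: [3.136, 0.006, 2.191]
wrist_force: [3.9, -2.6, 0.8]
width: 0.0006
```

Request:
play_rows --rows '[[0,[-0.17,0.23,0],[0,0,0.052]],[0,[-0.35,0.45,0],[0,0,0.105]],[0,[-0.54,0.65,0],[0,0,0.157]],[0,[-0.74,0.85,0],[0,0,0.209]],[0,[-0.95,1.04,0],[0,0,0.262]],[0,[-1.17,1.22,0],[0,0,0.314]],[0,[-1.4,1.38,0],[0,0,0.367]],[0,[-1.64,1.53,0],[0,0,0.419]]]'

```text
time: 6.92
tool_pos: [0.5886, 0.021, 0.0324]
ee_rot: [3.137, 0.008, 2.61]
wrist_force: [4.5, 0.1, 0.8]
width: 0.0004
```

```bash
python3 - <<'E'
from h import *
s=snapshot("wrist");cv2.imwrite("pics/w3.png",cv2.resize(s["pixels"][...,::-1],(800,600)))
print(get_obs()["wrist_force"],get_obs()["tool_pos"])
E
```

```text
[3.96249154 0.1351808  2.23103215] [0.58790814 0.02131388 0.03226679]
```

View pics/w3.png

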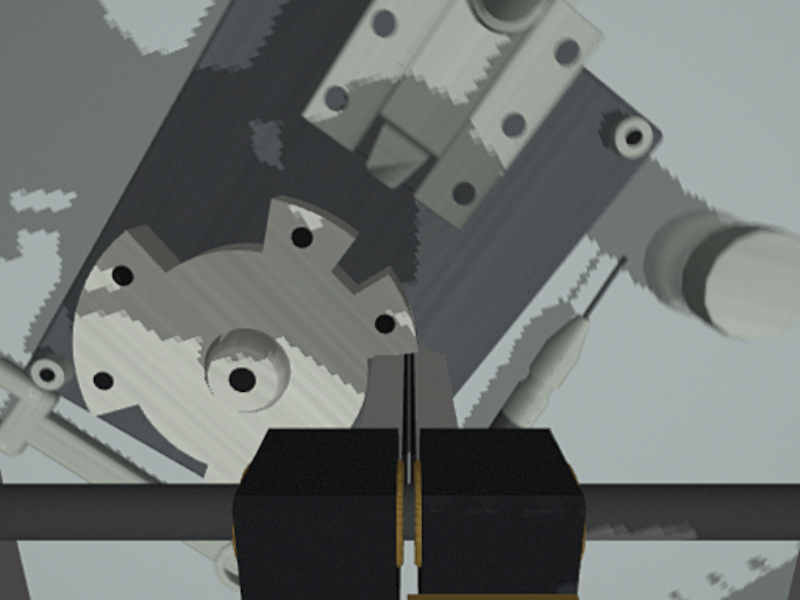

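The holes are now at (302,237) and (385,323) and the guide's screws at (336,98), (464,193) and (567,51). I'll compute the final angle to turn from the guide itself.

```bash
python3 - <<'E'
from h import *
s=snapshot("wrist")
P=lambda u,v,z: ray(s,(u+.5)/1.5625-.5,(v+.5)/1.5625-.5,z)
C=P(241,380,.05);C0=np.array([.5572,-.0250]);print("C",C)
h=[P(*p,.042) for p in[(302,237),(385,323),(122,276),(103,381)]]
for c in(C,C0):print([round(an(q-c),1) for q in h],"notch",(an(h[0]-c)+an(h[1]-c))/2)
g=[P(*p,.051) for p in[(336,98),(464,193),(384,23),(514,125),(567,51)]]
print("guide dir",an(g[2]-g[0]),an(g[3]-g[1]),an(g[4]-g[1]))
for m in((g[0]+g[1])/2,(g[2]+g[3])/2):print("mid",m,an(m-C),an(m-C0))
a0=np.arctan2(-.079+.0252,.562-.5574)+np.radians(144)
p=lambda a:.054*np.array([np.cos(a),np.sin(a)])
for d in range(2,17):print(d,np.round(100*(p(a0+np.radians(d))-p(a0)),2),round(np.radians(d),3))
E
```

```text
C [ 0.5566095  -0.02504167]
[np.float64(125.0), np.float64(79.4), np.float64(-161.5), np.float64(-116.0)] notch 102.19187292893366
[np.float64(125.5), np.float64(80.0), np.float64(-161.7), np.float64(-116.6)] notch 102.79206387872392
guide dir 113.85938695974164 113.8422650757069 114.22608658120892
mid [0.5191048  0.05986398] 113.83210898609414 114.17517936108558
mid [0.50934686 0.08193513] 113.83597204742934 114.10836865694901
2 [-0.16  0.09] 0.035
3 [-0.25  0.14] 0.052
4 [-0.33  0.18] 0.07
5 [-0.41  0.23] 0.087
6 [-0.5   0.27] 0.105
7 [-0.58  0.31] 0.122
8 [-0.67  0.34] 0.14
9 [-0.76  0.38] 0.157
10 [-0.85  0.41] 0.175
11 [-0.93  0.45] 0.192
12 [-1.02  0.48] 0.209
13 [-1.11  0.51] 0.227
14 [-1.2   0.54] 0.244
15 [-1.29  0.56] 0.262
16 [-1.38  0.59] 0.279
```

Request:
play_rows --rows '[[0,[-0.25,0.14,0],[0,0,0.052]],[0,[-0.5,0.27,0],[0,0,0.105]],[0,[-0.76,0.38,0],[0,0,0.157]],[0,[-0.89,0.43,0],[0,0,0.183]],[0,[-0.95,0.46,0],[0,0,0.196]],[0,[-0.95,0.46,0],[0,0,0.196]]]'

```text
time: 7.52
tool_pos: [0.5787, 0.0261, 0.0321]
ee_rot: [3.138, 0.007, 2.803]
wrist_force: [4.7, -0.3, 4.0]
width: 0.0004
```

```bash
python3 - <<'E'
from h import *
s=snapshot("wrist");cv2.imwrite("pics/w4.png",cv2.resize(s["pixels"][...,::-1],(800,600)))
print(get_obs()["wrist_force"],get_obs()["tool_pos"])
E
```

```text
[4.75808308 1.73855807 3.38018825] [0.57870986 0.02610873 0.03212731]
```

View pics/w4.png

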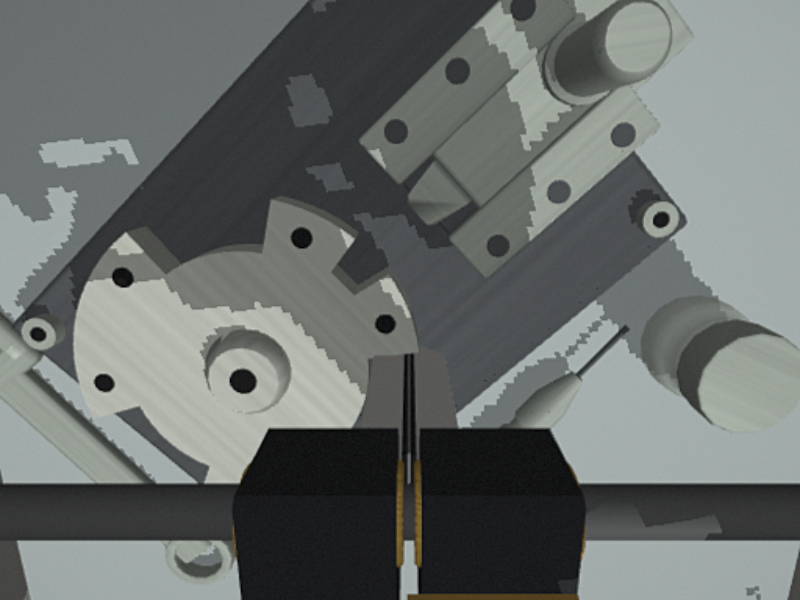

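```bash
python3 - <<'E'
from h import *
s=snapshot("wrist")
P=lambda u,v,z: ray(s,(u+.5)/1.5625-.5,(v+.5)/1.5625-.5,z)
C=P(242,380,.05);C0=np.array([.5572,-.0250]);print("C",C)
h=[P(*p,.042) for p in[(301,238),(385,323),(122,277),(104,382)]]
for c in(C,C0):
  a=np.array([an(q-c) for q in h])%360;print("notch",(a[0]+a[1])/2,(a[2]+a[3])/2-120)
g=[P(*p,.051) for p in[(396,131),(498,245),(457,70),(559,191)]]
print("guide dir",an(g[2]-g[0]),an(g[3]-g[1]))
for m in((g[0]+g[1])/2,(g[2]+g[3])/2):print("mid",an(m-C),an(m-C0))
n=(P(354,237,.042)+P(389,268,.042))/2;print("notch mouth",an(n-C),np.linalg.norm(n-C))
po=P(638,40,.086);print("post",po,np.linalg.norm(po-C0),an(po-C0))
u=np.array([np.cos(np.radians(113.85)),np.sin(np.radians(113.85))])
for d in(.172,.112+.017):print(d,C0+d*u)
E
```

```text
C [ 0.55692303 -0.02500453]
notch 113.46299227439766 112.67773847753463
notch 113.72709111129542 112.4555917660403
guide dir 113.97308684298754 113.48264711158683
mid 113.24101941950322 113.39951893092979
mid 113.34155853770893 113.4672256419868
notch mouth 114.17628265489938 0.06055328790863457
post [0.50037451 0.10762877] 0.14428973553976535 113.19296328148285
0.172 [0.4876529  0.13231243]
0.129 [0.50503968 0.09298432]
```

The notch is at about 113.4° and the guide at about 113.5°, so they're aligned. Now I back off, lift and go behind the post.

Request:
play_rows --rows '[[0,[0.4,-0.25,0],[0,0,-0.05]],[0,[0.4,-0.25,0.2],[0,0,-0.05]],[0,[0.4,-0.25,3],[0,0,-0.05]],[0,[0.4,-0.25,6.5],[0,0,-0.05]],[0,[0.4,-0.25,9.5],[0,0,-0.05]],[0,[-2,2.5,9.5],[0,0,-0.17]],[0,[-4,5,9.5],[0,0,-0.29]],[0,[-6,7.5,9.5],[0,0,-0.41]]]'

```text
time: 8.28
tool_pos: [0.5144, 0.1013, 0.1253]
ee_rot: [3.141, -0.001, 2.387]
wrist_force: [-0.3, 1.3, -0.4]
width: 0.0007
```

Request:
play_rows --rows '[[0,[-2.7,3.2,0],[0,0,-0.12]],[0,[-2.7,3.2,0],[0,0,-0.24]],[0,[-2.7,3.2,0],[0,0,-0.36]],[0,[-2.7,3.2,0],[0,0,-0.41]],[0,[-2.7,3.2,0],[0,0,-0.41]],[0,[-2.7,3.2,0],[0,0,-0.41]]]'

```text
time: 8.78
tool_pos: [0.4878, 0.1327, 0.1244]
ee_rot: [-3.141, -0.001, 1.986]
wrist_force: [0.1, 0.3, 0.2]
width: 0.0005
```

```bash
python3 - <<'E'
from h import *
s=snapshot("wrist");a=s["pixels"][...,::-1];t=snapshot("top")["pixels"][...,::-1]
b=cv2.resize(t[140:290,160:330],(567,500))
cv2.imwrite("pics/w5.png",np.hstack([cv2.resize(a,(400,300)),cv2.resize(b,(400,300))]))
o=get_obs();print(o["wrist_force"],o["tool_pos"],o["ee_rot"],o["time"])
E
```

```text
[ 0.21281303 -0.46691932 -0.31399868] [0.48819966 0.13252246 0.12442401] [-3.14095407e+00 -3.43699962e-04  1.98549140e+00] 8.8833
```

View pics/w5.png

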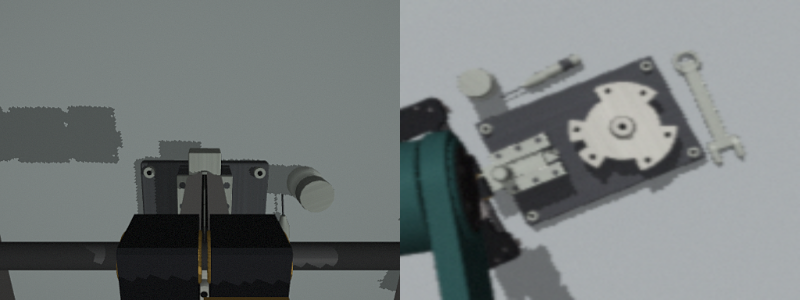

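The wrist view has the bar's back end at (205,160), just ahead of the fingers. The fingers are in line with the slide and outside the post. In the top view the notch points at the tongue. Next I descend and approach the post.

Request:
play_rows --rows '[[0,[0,0,-3],[0,0,0]],[0,[0,0,-5],[0,0,0]],[0,[0,0,-6],[0,0,0]],[0,[0,0,-6.5],[0,0,0]],[0,[0.12,-0.28,-6.5],[0,0,0]],[0,[0.24,-0.55,-6.5],[0,0,0]],[0,[0.32,-0.73,-6.5],[0,0,0]],[0,[0.36,-0.83,-6.5],[0,0,0]]]'

```text
time: 9.55
tool_pos: [0.4933, 0.1241, 0.061]
ee_rot: [3.139, 0.001, 1.984]
wrist_force: [-0.1, 1.4, -0.7]
width: 0.0006
```

Request:
play_rows --rows '[[0,[0.06,-0.14,0],[0,0,0]],[0,[0.12,-0.28,0],[0,0,0]],[0,[0.18,-0.41,0],[0,0,0]],[0,[0.24,-0.55,0],[0,0,0]],[0,[0.3,-0.69,0],[0,0,0]],[0,[0.36,-0.83,0],[0,0,0]],[0,[0.42,-0.96,0],[0,0,0]],[0,[0.48,-1.1,0],[0,0,0]]]'

```text
time: 10.22
tool_pos: [0.4969, 0.1133, 0.0595]
ee_rot: [3.142, -0.0, 1.985]
wrist_force: [-0.3, 1.9, 2.0]
width: 0.0004
```

Request:
play_rows --rows '[[0,[0.06,-0.14,0],[0,0,0]],[0,[0.12,-0.28,0],[0,0,0]],[0,[0.18,-0.41,0],[0,0,0]],[0,[0.22,-0.5,0],[0,0,0]],[0,[0.26,-0.6,0],[0,0,0]],[0,[0.3,-0.69,0],[0,0,0]],[0,[0.34,-0.78,0],[0,0,0]],[0,[0.38,-0.87,0],[0,0,0]]]'

```text
time: 10.88
tool_pos: [0.5007, 0.1046, 0.0595]
ee_rot: [-3.142, -0.0, 1.985]
wrist_force: [-0.4, 2.5, 1.7]
width: 0.0006
```

Request:
play_rows --rows '[[0,[0.04,-0.09,0],[0,0,0]],[0,[0.08,-0.18,0],[0,0,0]],[0,[0.12,-0.28,0],[0,0,0]],[0,[0.16,-0.37,0],[0,0,0]],[0,[0.2,-0.46,0],[0,0,0]],[0,[0.24,-0.55,0],[0,0,0]]]'

```text
time: 11.38
tool_pos: [0.503, 0.0993, 0.0595]
ee_rot: [3.142, -0.0, 1.985]
wrist_force: [-1.5, 3.9, 1.6]
width: 0.0006
```

Request:
play_rows --rows '[[0,[0.04,-0.09,0],[0,0,0]],[0,[0.08,-0.18,0],[0,0,0]],[0,[0.12,-0.28,0],[0,0,0]],[0,[0.15,-0.35,0],[0,0,0]],[0,[0.18,-0.41,0],[0,0,0]]]'

```text
time: 11.8
tool_pos: [0.5048, 0.095, 0.0595]
ee_rot: [-3.142, -0.0, 1.985]
wrist_force: [-1.9, 4.2, 1.7]
width: 0.0004
```

Request:
play_rows --rows '[[0,[0.02,-0.05,0],[0,0,0]],[0,[0.04,-0.1,0],[0,0,0]],[0,[0.06,-0.14,0],[0,0,0]],[0,[0.08,-0.18,0],[0,0,0]]]'

```text
time: 12.13
tool_pos: [0.5054, 0.0937, 0.0595]
ee_rot: [-3.142, -0.001, 1.985]
wrist_force: [-2.3, 5.1, 3.3]
width: 0.0004
```

Request:
play_rows --rows '[[0,[0.02,-0.05,0],[0,0,0]],[0,[0.04,-0.09,0],[0,0,0]],[0,[0.06,-0.14,0],[0,0,0]],[0,[0.06,-0.14,0],[0,0,0]]]'

```text
time: 12.47
tool_pos: [0.5056, 0.0933, 0.0595]
ee_rot: [-3.142, -0.003, 1.985]
wrist_force: [-3.5, 5.7, 3.1]
width: 0.0003
```

Request:
play_rows --rows '[[0,[0.02,-0.05,0],[0,0,0]],[0,[0.04,-0.09,0],[0,0,0]],[0,[0.06,-0.14,0],[0,0,0]],[0,[0.06,-0.14,0],[0,0,0]]]'

```text
time: 12.8
tool_pos: [0.5056, 0.0931, 0.0595]
ee_rot: [-3.141, -0.006, 1.985]
wrist_force: [-4.8, 9.2, 4.2]
width: 0.0004
```

Request:
play_rows --rows '[[0,[0.03,-0.07,0],[0,0,0]],[0,[0.06,-0.14,0],[0,0,0]],[0,[0.08,-0.18,0],[0,0,0]],[0,[0.08,-0.18,0],[0,0,0]],[0,[0.08,-0.18,0],[0,0,0]]]'

```text
time: 13.22
tool_pos: [0.5057, 0.093, 0.0596]
ee_rot: [-3.141, -0.009, 1.986]
wrist_force: [-5.9, 13.3, 4.9]
width: 0.0004
```

Request:
play_rows --rows '[[0,[0.02,-0.05,0],[0,0,0]],[0,[0.03,-0.08,0],[0,0,0]],[0,[0.03,-0.08,0],[0,0,0]],[0,[0.03,-0.08,0],[0,0,0]],[0,[0.03,-0.08,0],[0,0,0]],[0,[0.03,-0.08,0],[0,0,0]]]'

```text
time: 13.72
tool_pos: [0.5057, 0.0929, 0.0596]
ee_rot: [-3.141, -0.011, 1.986]
wrist_force: [-7.5, 15.5, 5.3]
width: 0.0005
```

That's 17 N held with the slide stopped at home. I'm backing off gently, lifting clear and checking.

Request:
play_rows --rows '[[0,[-0.16,0.37,0],[0,0,0]],[0,[-0.4,0.92,0],[0,0,0]],[0,[-0.8,1.84,0],[0,0,0]],[0,[-1,2.3,0],[0,0,0]],[0,[-1,2.3,3],[0,0,0]],[0,[-1,2.3,6],[0,0,0]],[0,[-1,2.3,9],[0,0,0]],[0,[-1,2.3,12],[0,0,0]]]'

```text
time: 14.38
tool_pos: [0.4977, 0.1105, 0.1805]
ee_rot: [-3.141, 0.001, 1.985]
wrist_force: [1.2, 0.2, 0.1]
width: 0.0004
```

Request:
play_rows --rows '[[0,[-4,3,0],[0,0,0]],[0,[-8,6,0],[0,0,0]],[0,[-12,9,0],[0,0,0]],[0,[-14,10,0],[0,0,0]],[0,[-14,10,0],[0,0,0]]]'

```text
time: 14.8
tool_pos: [0.3539, 0.213, 0.1797]
ee_rot: [-3.141, -0.001, 1.99]
wrist_force: [0.3, 0.0, -0.6]
width: 0.0007
```

```bash
python3 - <<'E'
from h import *
t=snapshot("top")["pixels"][...,::-1]; d=snapshot("side")["pixels"][...,::-1]
f=lambda i,r,c:cv2.resize(i[r:r+130,c:c+100+30],(400,400),interpolation=cv2.INTER_CUBIC)
cv2.imwrite("pics/f.png",np.hstack([f(t,145,175),f(d,135,160)]))
o=get_obs();print(o["wrist_force"],o["tool_pos"],o["time"])
E
```

```text
[ 0.59905473 -0.1147932   0.4013698 ] [0.35720384 0.21135935 0.17978793] 14.9
```

View pics/f.png

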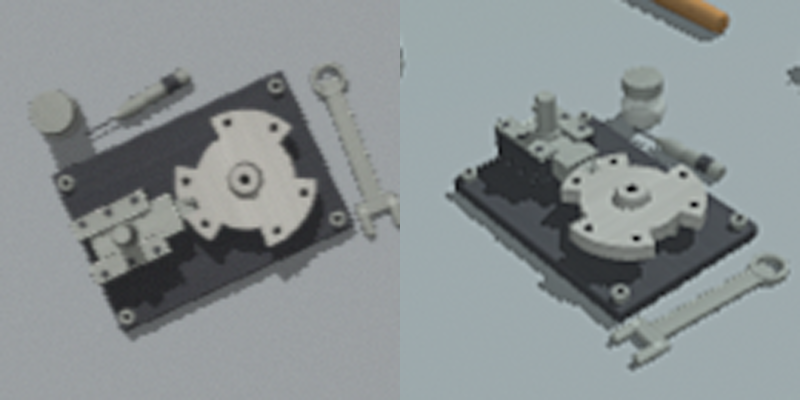

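The tongue is in the notch at (188,205), the flange is flat, and the jar, pin vise and spanner haven't moved. One last number, then I hand it in if it's right.

```bash
python3 - <<'E'
from h import *
s=snapshot("top")
P=lambda u,v,z: ray(s,175+(u+.5)/3.077-.5,145+(v+.5)/3.077-.5,z)
C=P(244,180,.05);p=P(125,237,.086);d=np.linalg.norm(p-C);print(C,p,d,an(p-C))
if abs(d-.112)<.005: print(close_job())
E
```

```text
[ 0.55697515 -0.02442745] [0.51148349 0.07341298] 0.10789922392221986 114.93643458775297
the job is handed in; nothing more can be done
None
```

I turned the flange about 138° counter-clockwise by one lobe end until its notch faced the tongue. The push readings stayed at about 6 N, and the slide was still drawn back. I then pushed the slide in by its post until it stopped moving, leaned on it to about 17 N, backed off and handed the job in at about 15 s.

**Alignment before the slide went in:** the notch read about 113.4° against the guide's 113.5°. A second pair of holes on the flange read about 1° lower. Both are within what the taper can take up.

**Home position:** the tool stopped advancing where I had calculated home, while the force rose from 5.6 N to 17 N. The final top picture put the post 108 mm from the spigot's axis, against 112 ± 1 mm expected. I put the 4 mm difference down to the coarse pixel reading, since a flange that had blocked the slide would leave the post about 12 mm farther out. I did not re-measure it more finely.

**Final pictures:** the tongue is in the notch, the flange looks flat, and the jar, pin vise and spanner are where they were. I did not check the other bench items individually, but the arm did not go near them. The robot was touching nothing.

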